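# Set up a beam expander: three lenses on the optical rail in order of size

## Task

Set up the beam expander on the optical rail: pick out the three round lenses and stand each in the middle of its own carrier plate, the smallest on the carrier next to the laser, the middle-sized on the middle carrier and the largest on the carrier next to the beam trap, each turned so that the beam along the rail goes straight through its glass. Place the smallest first, then the middle one, then the largest; keep them upright and set them down gently. Leave the square mirror mount and the splitter cube where they are.

Things in the scene. Friction and masses are not known exactly. Their poses are not given: they have to be found in the camera images.
- lens_small: smallest of 3 loose lenses: upright round cell, 32 mm diameter, 10 mm thick, centre at z = 62 mm, on a 12 mm post with a round foot (50 mm diameter, 12 high); 0.2 kg. Origin: centre of foot's underside; z up, x = lens axis through the glass (both sides alike), y across. Grip block on the cell: 14 (x) by 24 (y) by 24 mm high, z = 76 to 100 mm (the very top); hold it, fingers closing along x
- lens_medium: middle-sized of 3 loose lenses: upright round cell, 48 mm diameter, 10 mm thick, centre at z = 62 mm, on a 12 mm post with a round foot (50 mm diameter, 12 high); 0.2 kg. Origin: centre of foot's underside; z up, x = lens axis through the glass (both sides alike), y across. Grip block on the cell: 14 (x) by 24 (y) by 24 mm high, z = 84 to 108 mm (the very top); hold it, fingers closing along x
- lens_large: largest of 3 loose lenses: upright round cell, 66 mm diameter, 10 mm thick, centre at z = 62 mm, on a 12 mm post with a round foot (50 mm diameter, 12 high); 0.2 kg. Origin: centre of foot's underside; z up, x = lens axis through the glass (both sides alike), y across. Grip block on the cell: 14 (x) by 24 (y) by 24 mm high, z = 93 to 117 mm (the very top); hold it, fingers closing along x
- carrier_left: the robot's left-hand (+y) one of three identical fixed black carrier plates on the optical rail, 80 x 80 mm, flat on top, about 0.15 to 0.23 m apart. Origin: centre of its top face (34 mm above the table). z up; y runs along the rail, which is the line of the laser beam
- carrier_mid: the middle one of three identical fixed black carrier plates on the optical rail, 80 x 80 mm, flat on top, about 0.15 to 0.23 m apart. Origin: centre of its top face (34 mm above the table). z up; y runs along the rail, which is the line of the laser beam
- carrier_right: the robot's right-hand (-y) one of three identical fixed black carrier plates on the optical rail, 80 x 80 mm, flat on top, about 0.15 to 0.23 m apart. Origin: centre of its top face (34 mm above the table). z up; y runs along the rail, which is the line of the laser beam
- laser: fixed laser head, a grey box 100 x 150 mm and 112 mm high with cooling fins on top and a round steel port in both ends; at one end of the rail, left or right, beyond the carriers. Origin: centre of its underside (20 mm above the table); y along the rail, beam at z = 76 mm. Only its side matters
- beam_trap: fixed beam trap, a black finned disc 72 mm in diameter and 30 mm thick on a post, 112 mm high in all, at the rail's other end. Origin: centre of its underside (20 mm above the table); y along the rail
- mirror_mount: bystander: loose square mirror mount, plate 46 x 46 mm and 16 mm thick (along x) with three brass screws on one side, on the same foot and post as the lenses, 85 mm high, no grip block. Origin: centre of the foot's underside, z up
- splitter_cube: bystander: loose beam-splitter cube, 40 mm aluminium cube with round windows, on the same foot and post as the lenses, 82 mm high, no grip block. Origin: centre of the foot's underside, z up
Things that resemble listed ones, but are neither listed nor needed, are in the scene too. What is shaped like the lens_small but blue or orange is not meant. Leave any orange look-alike of the lens_medium alone.

How it is judged:
By the outcome, as a careful person would: the job done as asked, in the order asked, and still so for the second after the job is handed in, with the robot touching nothing.
It also fails if it takes over 104 s, if anything falls off the work surface, if the arm or the gripper's body presses on something with over 40 N, if the wrist force passes 120 N, or if a joint passes its speed limit or range.

## Robot

A 7-joint arm with a two-finger parallel gripper is mounted at the origin on the work surface. World frame = base frame: x ahead of the robot, y to its left, z up, the work surface at z = 0. Lengths are in m, angles in rad, forces in N, time in s.
With the tool pointing down it reaches from about 0.4 to 0.85 m from the base axis. Payload 10.4 kg.
Tool frame: the origin (TCP) lies on the centre line of the jaws, within the pads' length; the fingertips stand 8 mm ahead of it and the grasp point (between the pads) lies 11 mm behind it; y points along the fingers, x is the direction in which the jaws open and shut, and the axes are right-handed (so a half turn about y gives the same grasp; the last joint's range is limited). The gripper opens to 85 mm and grips with 20 to 120 N. Pads are 22 mm wide; open, the fingers measure 114 mm over their backs; the gripper's body (76 mm by 85 mm) begins 54 mm behind the grasp point. The pads swing forward as they close: fully open they stand 13 mm farther back than shut.
Start: joints at [1.244, 0.332, -0.065, 1.46, 0.022, 1.35, -0.088], TCP at [0.187, -0.596, 0.239] pointing down, gripper open.
Joint ranges: [-2.6, 2.6], [-0.5, 2.12], [-1.47, 1.34], [0.16, 2.42], [-1.27, 4.41], [0.06, 2.06], [-2.6, 2.6]. Speed limits (rad/s): [2.22, 2.22, 2.79, 2.79, 3.14, 3.14, 3.14].

## Interface

Orientations are given as a rotation vector (axis times angle).
In Python, from bench import state, grab_frame, close_job gives the robot as it stands.
- The arm moves only by the tool carry_out, never from a script. Its argument "deltas" is a list of rows, each a list of 3 entries, a list of its own where there are three numbers: the closure, from -1 (fully open) to 1 (shut), then the shift along the world's x, y, z as a fraction of full scale, then the turn, a rotation vector about the world's x, y, z as a fraction of full scale. In form: [[hand, [x, y, z], [rx, ry, rz]], ...]. A call has 1 to 12 rows; each row is the pose to reach, as a shift and turn from the pose commanded when the call began; what a row does not reach only later rows make up. Full scale, the value 1, is 150 mm for a shift and 120 degrees for a turn. A row lasts 1/12 s, in which the tool goes at most 41.7 mm and 7.16 degrees, less where a joint would pass 70% of its speed; a pose out of reach is approached as far as the arm can. A call with a number of a shift or a turn outside -1 to 1 is refused whole. A call with a gripper value outside its range is refused whole. The fingers move at their own pace and stop on an object; "squeeze" is the grip in N (left out, the last holds). Time passes only in rows, so rows that repeat a pose let the fingers close. It gives the time, the measured TCP pose, the force and the opening at its end, in the units of the state.
- state(): the state, without advancing time (a new reading comes with each control period).
- grab_frame(name): name is "scene" or "top" or "wrist"; returns a dict with "frame" (384x512x3 uint8, red, green, blue), "range_z" (384x512 float32, m along the optical axis (not along the pixel's ray), 0 where there is no reading), "K" (3x3 intrinsics, pixels), "distortion" ([k1, k2, p1, p2, k3] as OpenCV has them; the pictures are not rectified), "position" and "orientation" of the camera in the world; the wrist camera has in their place "hand_eye" (4x4, takes a point from camera to tool coordinates, whose origin is the TCP and whose axes are the tool frame's). Camera axes: x right, y down, z forward; pixel columns grow to the right and rows downward; lengths in m; the calibration is good to about 2 mm. A picture is of the moment at which its call begins: read the wrist's pose just before it.
- close_job(): hands the job in, once; it reports no verdict.
The state is a dict: "time": time; "joint_pos": joint angles; "dq": joint speeds; "tau": joint torques, N m; "tool_pos": TCP position; "eef_rot": TCP orientation; "ft_force": force on the tool from outside, world axes, zero at the start; "torque": the same for the moment, N m; "width": finger opening in m.
Only numpy, scipy, OpenCV 4.12 (cv2) and the standard library are available. Lean on these libraries where they do the work, as an engineer would, in place of code of your own. Each camera call takes 0.05 s, during which the arm holds its last target.

## Working session

There is one attempt and no reset: what is moved stays moved. The work goes in short steps, Python scripts to look and compute and a tool call to move; the robot and the scene stay as the last step left them, time stands still between calls to the robot, and variables do not carry over. Pictures are saved under pics/ and viewed, and the job is handed in when it is done.

Besides the shell and the picture viewer there is one more tool, called after ">>>" as a command line: name --argument value ..., lists and objects as JSON in quotes. carry_out: Moves the arm, as the interface text tells. Shift numbers are shares of 150 mm and turn numbers shares of 120 degrees, none past 1 either way. Its arguments: {"type":"object","properties":{"deltas":{"type":"array","items":{"type":"array"}},"squeeze":{"type":"number"}},"required":["deltas"]}

```bash
ls; mkdir -p pics
python3 - <<'E'
from bench import state, grab_frame
import cv2,numpy as np
s=state()
for k,v in s.items(): print(k,np.round(v,4))
for n in ["scene","top","wrist"]:
    f=grab_frame(n)
    cv2.imwrite(f"pics/{n}0.png",f["frame"][:,:,::-1]); np.savez(f"{n}0.npz",**f)
    print(n,{k:np.round(v,4).tolist() for k,v in f.items() if k not in("frame","range_z")})
E
```

```text
pics
time 0.0
joint_pos [ 1.2444  0.3329 -0.0647  1.4609  0.0216  1.3499 -0.0885]
dq [ 0.0004  0.0019  0.0008  0.0004 -0.0002  0.0009 -0.0022]
tau [ 2.00000e-04 -6.25434e+01  4.96000e-02 -3.91611e+01  1.63000e-02
  1.00000e-02 -0.00000e+00]
tool_pos [ 0.1869 -0.5961  0.2385]
eef_rot [-1.337   0.9834 -0.9815]
ft_force [ 0.0074 -0.6664 -0.4752]
torque [ 0.0194 -0.0017  0.0244]
width 0.0859
scene {'K': [[384.1692, 0.0, 258.3048], [0.0, 384.1692, 193.8484], [0.0, 0.0, 1.0]], 'distortion': [-0.0868, 0.0, 0.0, 0.0, 0.0], 'position': [0.8462, 0.4321, 0.8548], 'orientation': [-0.8779, -2.7071, 0.809]}
top {'K': [[428.7564, 0.0, 264.6397], [0.0, 428.7564, 188.0167], [0.0, 0.0, 1.0]], 'distortion': [0.0352, 0.0, 0.0, 0.0, 0.0], 'position': [0.3426, -0.0081, 1.2027], 'orientation': [-2.1251, 2.1301, -0.1536]}
wrist {'K': [[314.6511, 0.0, 256.3612], [0.0, 314.6511, 184.591], [0.0, 0.0, 1.0]], 'distortion': [-0.0817, 0.0, 0.0, 0.0, 0.0], 'hand_eye': [[1.0, -0.0, 0.0001, 0.0004], [-0.0001, -0.3274, 0.9449, -0.1346], [0.0, -0.9449, -0.3274, 0.0849], [0.0, 0.0, 0.0, 1.0]]}
```

View pictures.

View pics/scene0.png

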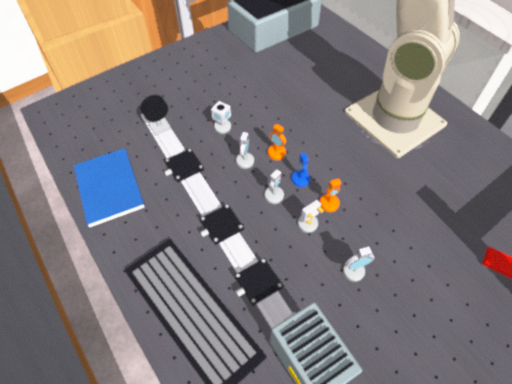

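View pics/top0.png

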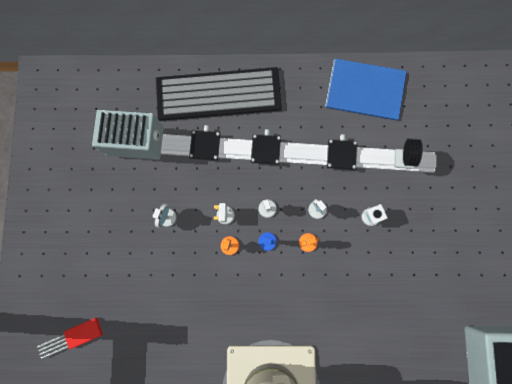

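View pics/wrist0.png

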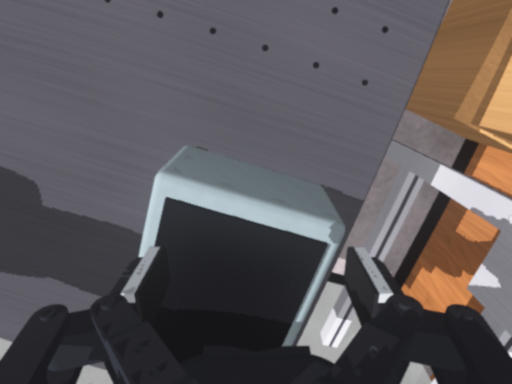

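Run:
```python
import cv2
a=cv2.imread("pics/scene0.png")[85:290,200:390]; b=cv2.imread("pics/top0.png")[120:260,85:445]
cv2.imwrite("pics/s1.png",cv2.resize(a,None,fx=2.9,fy=2.9,interpolation=cv2.INTER_CUBIC))
cv2.imwrite("pics/t1.png",cv2.resize(b,None,fx=2.2,fy=2.2,interpolation=cv2.INTER_CUBIC))
```

```text
(no output)
```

View pics/s1.png

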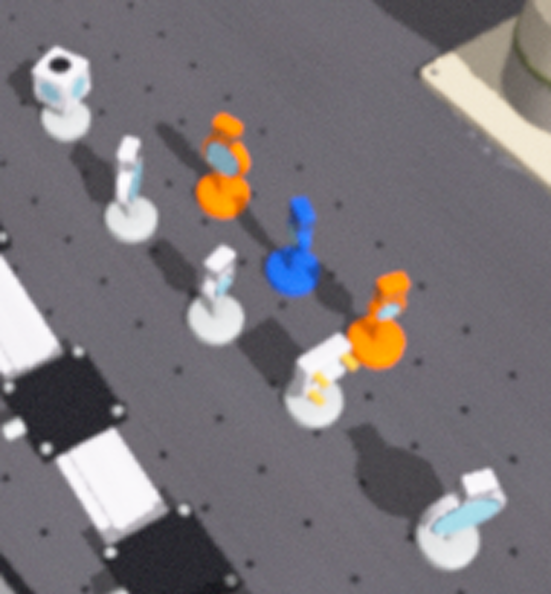

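View pics/t1.png

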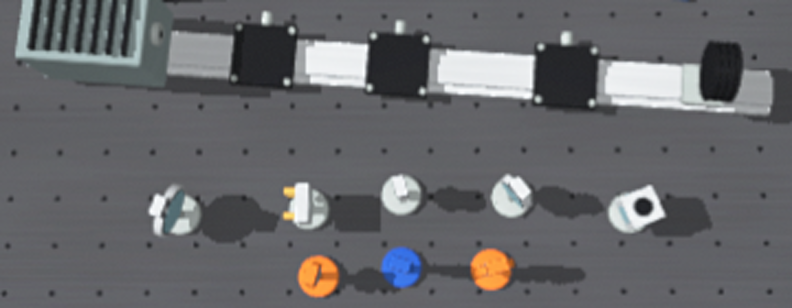

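```bash
cat > h.py <<'E'
import numpy as np, cv2
from scipy.spatial.transform import Rotation as R
from bench import state, grab_frame, close_job
def campose(f,s=None):
    if "hand_eye" in f:
        T=np.eye(4);T[:3,:3]=R.from_rotvec(s["eef_rot"]).as_matrix();T[:3,3]=s["tool_pos"]
        T=T@np.array(f["hand_eye"]); return T[:3,:3],T[:3,3]
    o=np.array(f["orientation"]); 
    return R.from_rotvec(o).as_matrix(),np.array(f["position"])
def rays(f,uv):
    u=cv2.undistortPoints(np.asarray(uv,float).reshape(-1,1,2),np.array(f["K"]),np.array(f["distortion"]))[:,0]
    return np.c_[u,np.ones(len(u))]
def plane(f,P,uv,z):
    Rm,t=P; d=rays(f,uv)@Rm.T
    return t+d*((z-t[2])/d[:,2])[:,None]
def cloud(f,P):
    h,w=f["range_z"].shape; v,u=np.mgrid[:h,:w]
    d=rays(f,np.c_[u.ravel(),v.ravel()])*f["range_z"].reshape(-1,1)
    X=d@P[0].T+P[1]; X[f["range_z"].ravel()==0]=np.nan
    return X.reshape(h,w,3)
def proj(f,P,X):
    Rm,t=P; rv=cv2.Rodrigues(Rm.T)[0]
    return cv2.projectPoints(np.asarray(X,float).reshape(-1,1,3),rv,-Rm.T@t,np.array(f["K"]),np.array(f["distortion"]))[0][:,0]
E
python3 - <<'E'
from h import *
for n in ["top","scene"]:
    f=dict(np.load(n+"0.npz")); P=campose(f); X=cloud(f,P)
    img=f["frame"].astype(int); hsv=cv2.cvtColor(f["frame"],cv2.COLOR_RGB2HSV)
    print(n,"table z",np.nanmedian(X[...,2]))
    # carriers: black, height ~34mm
    m=((X[...,2]>.024)&(X[...,2]<.044)&(hsv[...,2]<70)).astype(np.uint8)
    nn,l,st,c=cv2.connectedComponentsWithStats(cv2.morphologyEx(m,cv2.MORPH_OPEN,np.ones((3,3))))
    for i in range(1,nn):
        if st[i,4]>200:
            cs,_=cv2.findContours((l==i).astype(np.uint8),cv2.RETR_EXTERNAL,cv2.CHAIN_APPROX_NONE)
            p=plane(f,P,max(cs,key=len)[:,0],.034)
            r=cv2.minAreaRect(p[:,:2].astype(np.float32)*1000)
            print("carr",c[i].round(),np.round(r[0],1),np.round(r[1],1),round(r[2],1),"z",np.nanmedian(X[l==i][:,2]).round(4))
    # tall things
    m=((X[...,2]>.006)&(X[...,2]<.13)&(X[...,0]>.3)&(X[...,0]<.72)&(abs(X[...,1])<.5)).astype(np.uint8)
    nn,l,st,c=cv2.connectedComponentsWithStats(m,connectivity=4)
    for i in range(1,nn):
        if 60<st[i,4]<3000:
            q=X[l==i]; ft=q[(q[:,2]<.02)]; top=q[q[:,2]>q[:,2].max()-.012]
            k=f["frame"][l==i].mean(0).round()
            print(c[i].round(),st[i,4],k,"zmax",q[:,2].max().round(3),"foot bbox",ft.min(0).round(3)[:2] if len(ft) else 0,ft.max(0).round(3)[:2]if len(ft) else 0,"top",top.mean(0).round(4))
E
```

```text
top table z -0.00047089880315454025
carr [204. 144.] [659.6 183.4] [80.1 78.7] 87.8 z 0.0341
carr [266. 149.] [646.1  11.8] [75.7 80.8] 89.6 z 0.0337
carr [342. 154.] [ 630.6 -201.5] [77.8 80.6] 88.6 z 0.0341
[267. 209.] 240 [199. 206. 205.] zmax 0.104 foot bbox [ 0.457 -0.014] [0.505 0.033] top [0.4808 0.0084 0.0991]
[317. 209.] 252 [197. 205. 206.] zmax 0.114 foot bbox [ 0.454 -0.156] [ 0.502 -0.109] top [ 0.477  -0.131   0.1073]
[164. 216.] 376 [151. 161. 163.] zmax 0.121 foot bbox [0.433 0.265] [0.481 0.298] top [0.4565 0.2881 0.1155]
[224. 214.] 295 [196. 196. 186.] zmax 0.092 foot bbox [0.44  0.103] [0.489 0.16 ] top [0.462  0.1288 0.084 ]
[373. 215.] 362 [187. 193. 194.] zmax 0.087 foot bbox [ 0.434 -0.293] [ 0.487 -0.252] top [ 0.4572 -0.2776  0.0816]
[267. 241.] 250 [ 56. 106. 211.] zmax 0.105 foot bbox [ 0.366 -0.014] [0.413 0.03 ] top [0.3894 0.0086 0.0989]
[308. 242.] 262 [240. 147.  63.] zmax 0.112 foot bbox [ 0.363 -0.127] [ 0.41 -0.08] top [ 0.3861 -0.103   0.107 ]
[229. 246.] 250 [233. 142.  62.] zmax 0.105 foot bbox [0.355 0.088] [0.402 0.136] top [0.3783 0.1124 0.09
[... 298 characters left out ...]
top [ 0.4593 -0.276   0.0809]
[277. 143.] 433 [214. 139.  49.] zmax 0.11 foot bbox [ 0.361 -0.13 ] [ 0.411 -0.079] top [ 0.388  -0.1013  0.1052]
[245. 152.] 354 [210. 213. 218.] zmax 0.112 foot bbox [ 0.451 -0.157] [ 0.501 -0.107] top [ 0.4783 -0.1302  0.1071]
[302. 171.] 367 [ 46. 107. 213.] zmax 0.105 foot bbox [ 0.365 -0.017] [0.415 0.033] top [0.3906 0.0095 0.0994]
[274. 188.] 389 [210. 212. 215.] zmax 0.103 foot bbox [ 0.455 -0.017] [0.505 0.033] top [0.4817 0.0087 0.0987]
[319. 207.] 880 [231. 186. 126.] zmax 0.102 foot bbox [0.353 0.088] [0.488 0.151] top [0.3801 0.1129 0.0981]
[358. 264.] 603 [199. 211. 217.] zmax 0.119 foot bbox [0.435 0.268] [0.483 0.312] top [0.4593 0.29   0.1146]
```

Run:
```python
from h import *
M=R.from_rotvec(state()["eef_rot"]).as_matrix(); print(M.round(3))
Q=[]
for n in ["top","scene"]:
    f=dict(np.load(n+"0.npz")); Q.append(cloud(f,campose(f)).reshape(-1,3))
for nm,c,zl,zh in [("s",(.481,.0085),.077,.105),("m",(.4775,-.1305),.085,.113),("l",(.458,.289),.094,.122)]:
    for i,q in enumerate(Q):
        for lo,hi in ((zl,zh),(.05,zh)):
            p=q[(np.hypot(q[:,0]-c[0],q[:,1]-c[1])<.045)&(q[:,2]>lo)&(q[:,2]<hi)][:,:2]
            r=cv2.minAreaRect((p*1000).astype(np.float32))
            w,v=np.linalg.eigh(np.cov(p.T)); 
            print(nm,i,lo,len(p),p.mean(0).round(4),"long axis deg",np.degrees(np.arctan2(v[1,1],v[0,1])).round(1),(np.sqrt(w)*1e3).round(1),np.round(r[0],1),np.round(r[1],1),round(r[2],1))
```

```text
[[ 0.299 -0.     0.954]
 [-0.954  0.001  0.299]
 [-0.001 -1.    -0.   ]]
s 0 0.077 59 [0.4799 0.0084] long axis deg -165.5 [4.4 7.7] [480.6   8.5] [23.9 14.5] 14.4
s 0 0.05 67 [0.4784 0.008 ] long axis deg -165.8 [4.2 8.4] [479.    8.3] [27.2 14.5] 13.6
s 1 0.077 94 [0.4825 0.01  ] long axis deg -172.8 [4.4 7.8] [480.2   7.6] [26.6 14.7] 12.5
s 1 0.05 148 [0.4832 0.0108] long axis deg -174.2 [4.  8.4] [480.7   7.7] [32.4 14.7] 12.5
m 0 0.085 62 [ 0.4762 -0.1305] long axis deg -142.6 [4.5 7. ] [ 476.7 -131.2] [23.6 14.4] 41.9
m 0 0.05 125 [ 0.4756 -0.1299] long axis deg -141.7 [ 4.2 12.4] [ 476.9 -131. ] [47.2 14.4] 41.9
m 1 0.085 77 [ 0.4792 -0.129 ] long axis deg -147.0 [4.5 7.5] [ 477.6 -131.5] [26.4 15. ] 35.3
m 1 0.05 157 [ 0.4809 -0.1264] long axis deg -147.5 [ 4.  10.5] [ 477.9 -131.3] [44.9 15. ] 35.3
l 0 0.094 73 [0.4564 0.287 ] long axis deg 159.4 [4.6 7.1] [458.2 288.4] [16.2 26.9] 70.9
l 0 0.05 227 [0.4555 0.2862] long axis deg 159.9 [ 4.  16.7] [456.4 289. ] [16.2 64.5] 70.9
l 1 0.094 127 [0.4603 0.2904] long axis deg 151.9 [4.5 8. ] [457.9 289.4] [15.4 25.7] 71.8
l 1 0.05 358 [0.4641 0.2906] long axis deg 156.0 [ 3.8 15.9] [458.4 289.1] [15.4 65.4] 70.7
```

>>> carry_out --deltas '[[-1,[0.07,0.14,0.0],[0,0,0]],[-1,[0.17,0.36,0.02],[0,0,0]],[-1,[0.28,0.58,0.04],[0,0,0]],[-1,[0.39,0.8,0.05],[0,0,0]]]'

```text
time: 0.48
tool_pos: [0.2457, -0.475, 0.2467]
eef_rot: [-1.337, 0.983, -0.983]
ft_force: [0.8, 0.7, -0.4]
width: 0.0854
```

>>> carry_out --deltas '[[-1,[0.1,0.22,0.0],[0,0,0]],[-1,[0.2,0.44,0.0],[0,0,-0.01]],[-1,[0.3,0.66,0.0],[0,0,-0.02]],[-1,[0.4,0.88,0.0],[0,0,-0.03]]]'

```text
time: 0.82
tool_pos: [0.3058, -0.3426, 0.2467]
eef_rot: [-1.314, 1.031, -1.031]
ft_force: [1.0, -0.1, 0.9]
width: 0.0856
```

>>> carry_out --deltas '[[-1,[0.1,0.22,0.0],[0,0,0]],[-1,[0.2,0.44,0.0],[0,0,0]],[-1,[0.3,0.66,0.0],[0,0,0]],[-1,[0.4,0.88,0.0],[0,0,0]]]'

```text
time: 1.15
tool_pos: [0.3657, -0.2106, 0.2468]
eef_rot: [-1.314, 1.03, -1.03]
ft_force: [0.5, 0.5, -0.7]
width: 0.0853
```

Run:
```python
from h import *
s=state(); print(s["time"],s["tool_pos"].round(4) if hasattr(s["tool_pos"],"round") else s["tool_pos"],np.round(s["joint_pos"],3))
print(R.from_rotvec(s["eef_rot"]).as_matrix().round(3))
f=grab_frame("wrist"); cv2.imwrite("pics/w1.png",f["frame"][:,:,::-1])
```

```text
1.15 [ 0.3657 -0.2106  0.2468] [ 0.876 -0.109 -0.426  1.924 -0.046  1.316 -0.866]
[[ 0.239 -0.     0.971]
 [-0.971 -0.     0.239]
 [ 0.    -1.    -0.   ]]
```

View pics/w1.png

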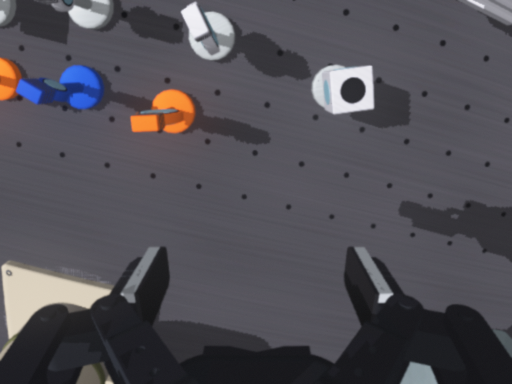

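>>> carry_out --deltas '[[-1,[0.12,0.24,0.0],[0,0,0]],[-1,[0.24,0.48,0.0],[0,0,0]],[-1,[0.36,0.72,0.0],[0,0,0]],[-1,[0.46,0.94,0.0],[0,0,0]]]'

```text
time: 1.53
tool_pos: [0.4351, -0.0693, 0.247]
eef_rot: [-1.314, 1.029, -1.03]
ft_force: [0.8, -0.6, -1.2]
width: 0.0854
```

>>> carry_out --deltas '[[-1,[0.1,0.22,0.0],[0,0,0]],[-1,[0.2,0.4,0.0],[0,0,0]],[-1,[0.26,0.48,0.0],[0,0,0]],[-1,[0.31,0.52,0.0],[0,0,0]],[-1,[0.31,0.52,0.0],[0,0,0]]]'

```text
time: 1.95
tool_pos: [0.4817, 0.0075, 0.2466]
eef_rot: [-1.314, 1.029, -1.028]
ft_force: [-0.6, -0.6, -0.6]
width: 0.0851
```

Run:
```python
from h import *
s=state(); print(s["time"],np.round(s["tool_pos"],4),np.round(s["joint_pos"],3))
f=grab_frame("wrist"); cv2.imwrite("pics/w2.png",f["frame"][:,:,::-1]); np.savez("w2.npz",eef_rot=s["eef_rot"],tool_pos=s["tool_pos"],**f)
```

```text
1.95 [0.4817 0.0075 0.2466] [ 0.615  0.059 -0.74   1.782  0.04   1.316 -1.463]
```

View pics/w2.png

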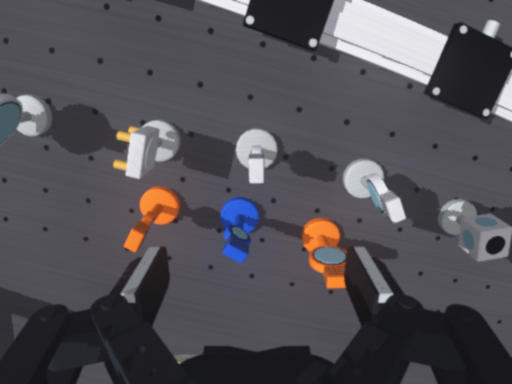

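```bash
cat > lens.py <<'E'
from h import *
def wrist(name):
    s=state(); f=grab_frame("wrist"); cv2.imwrite(f"pics/{name}.png",f["frame"][:,:,::-1]); 
    np.savez(name+".npz",eef_rot=s["eef_rot"],tool_pos=s["tool_pos"],**f); return s,f
def block(f,s,c,ztop,tol=.006,rad=.045):
    P=campose(f,s); X=cloud(f,P)
    m=(abs(X[...,2]-ztop)<tol)&(np.hypot(X[...,0]-c[0],X[...,1]-c[1])<rad)
    # sub pixel: contour of the top face
    cs,_=cv2.findContours(m.astype(np.uint8),cv2.RETR_EXTERNAL,cv2.CHAIN_APPROX_NONE)
    k=max(cs,key=cv2.contourArea)[:,0]
    p=plane(f,P,k,ztop); r=cv2.minAreaRect((p[:,:2]*1000).astype(np.float32))
    (a,b),(w,h),t=r
    long=t if w>h else t+90
    q=plane(f,P,np.argwhere(m)[:,::-1],ztop)[:,:2]; ev,V=np.linalg.eigh(np.cov(q.T))
    pc=np.degrees(np.arctan2(V[1,1],V[0,1]))
    print("block px",k.mean(0).round(),"n",m.sum(),"z",np.median(X[m][:,2]).round(4),"rect",np.round([a,b],1),np.round([w,h],1),"long",round(long,1),"pca",q.mean(0).round(4)*1e3,pc.round(1),(np.sqrt(ev*12)*1e3).round(1))
def foot(f,s,c,z0=0.,rad=.045):
    P=campose(f,s); X=cloud(f,P)
    m=(abs(X[...,2]-z0-.012)<.006)&(np.hypot(X[...,0]-c[0],X[...,1]-c[1])<rad)
    cs,_=cv2.findContours(m.astype(np.uint8),cv2.RETR_EXTERNAL,cv2.CHAIN_APPROX_NONE)
    k=max(cs,key=cv2.contourArea)[:,0]
    p=plane(f,P,cv2.convexHull(k)[:,0],z0+.012)[:,:2]*1000
    (cc,rr)=cv2.minEnclosingCircle(p.astype(np.float32)); print("foot circle",np.round(cc,1),"r",round(rr,1))
E
python3 - <<'E'
from lens import *
d=dict(np.load("w2.npz"));
for c,z in (((.481,.0085),.1),((.477,-.131),.108)):
    block(d,d,c,z); foot(d,d,c)
E
```

```text
block px [256. 169.] n 385 z 0.0999 rect [483.9   7.6] [24.2 14.1] long 13.9 pca [483.8   8. ] -165.2 [14. 25.]
foot circle [483.3   7.9] r 25.0
block px [395. 209.] n 372 z 0.1079 rect [ 479.8 -130.1] [26.4 15.1] long 40.1 pca [ 480.  -130.1] -138.0 [14.8 26. ]
foot circle [ 479.4 -130.4] r 25.6
```

>>> carry_out --deltas '[[-1,[0.01,0.0,-0.2],[0,0,0.004]],[-1,[0.013,0.0,-0.45],[0,0,0.004]],[-1,[0.013,0.0,-0.7],[0,0,0.004]],[-1,[0.013,0.0,-0.85],[0,0,0.004]],[-1,[0.013,0.0,-0.95],[0,0,0.004]]]'

```text
time: 2.42
tool_pos: [0.4808, 0.0044, 0.1014]
eef_rot: [-1.319, 1.028, -1.024]
ft_force: [-0.1, -0.3, -0.4]
width: 0.0854
```

>>> carry_out --deltas '[[-1,[0,0,-0.08],[0,0,0]],[-1,[0,0,-0.16],[0,0,0]],[-1,[0,0,-0.165],[0,0,0]],[-1,[0,0,-0.165],[0,0,0]]]'

```text
time: 2.75
tool_pos: [0.4829, 0.0061, 0.0796]
eef_rot: [-1.317, 1.024, -1.024]
ft_force: [0.1, 0.3, 0.6]
width: 0.0851
```

Run:
```python
from lens import *
s,f=wrist("w3"); print(s["time"],np.round(s["tool_pos"],4),s["ft_force"])
```

```text
2.75 [0.4829 0.0061 0.0796] [0.06364482 0.33723994 0.64644587]
```

View pics/w3.png

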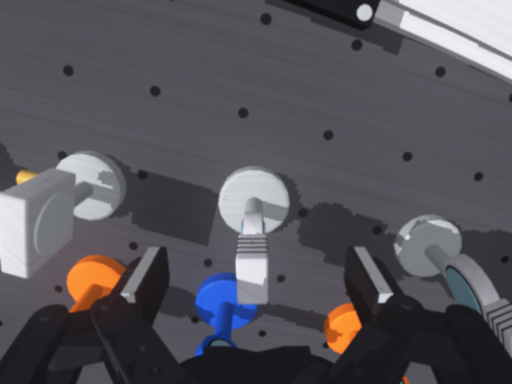

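>>> carry_out --deltas '[[-0.5,[0.003,0.01,0],[0,0,0]],[0,[0.003,0.01,0],[0,0,0]],[0.5,[0.003,0.01,0],[0,0,0]],[1,[0.003,0.01,0],[0,0,0]],[1,[0.003,0.01,0],[0,0,0]],[1,[0.003,0.01,0],[0,0,0]],[1,[0.003,0.01,0],[0,0,0]],[1,[0.003,0.01,0],[0,0,0]],[1,[0.003,0.01,0],[0,0,0]],[1,[0.003,0.01,0],[0,0,0]]]' --squeeze 40

```text
time: 3.63
tool_pos: [0.4836, 0.0082, 0.0798]
eef_rot: [-1.317, 1.023, -1.024]
ft_force: [-0.5, 0.5, 4.2]
width: 0.0133
```

>>> carry_out --deltas '[[1,[0,0,0],[0,0,0]],[1,[0,0,0],[0,0,0]],[1,[0,0,0],[0,0,0]],[1,[0,0,0],[0,0,0]]]'

```text
time: 3.97
tool_pos: [0.4836, 0.0082, 0.0798]
eef_rot: [-1.317, 1.023, -1.024]
ft_force: [-1.3, 0.9, 5.2]
width: 0.0133
```

Run:
```python
from lens import *
s,f=wrist("w4"); print(s["time"],np.round(s["tool_pos"],4),np.degrees(np.arctan2(*R.from_rotvec(s["eef_rot"]).as_matrix()[[1,0],0])),s["ft_force"],s["width"])
foot(f,s,(.483,.008))
```

```text
3.9667 [0.4836 0.0082 0.0798] -75.708223078088 [-1.31634287  0.90307308  5.15404411] 0.013341442851051264
foot circle [484.2   7.8] r 25.2
```

View pics/w4.png

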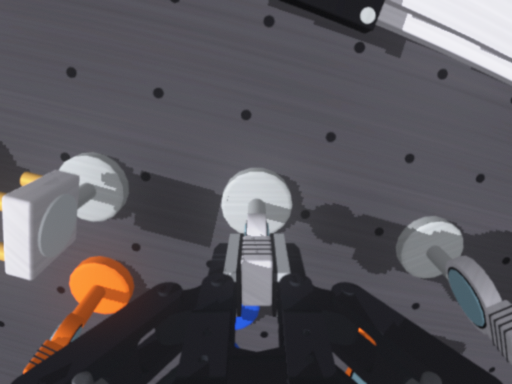

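>>> carry_out --deltas '[[1,[0,0,0.03],[0,0,0]],[1,[0,0,0.1],[0,0,0]],[1,[0,0,0.22],[0,0,0]],[1,[0,0,0.36],[0,0,0]],[1,[0.03,0.03,0.52],[0,0,-0.02]],[1,[0.1,0.1,0.68],[0,0,-0.04]],[1,[0.2,0.2,0.82],[0,0,-0.06]],[1,[0.32,0.32,0.92],[0,0,-0.08]],[1,[0.45,0.45,0.98],[0,0,-0.1]],[1,[0.58,0.58,1.0],[0,0,-0.12]],[1,[0.7,0.7,1.0],[0,0,-0.14]],[1,[0.8,0.8,1.0],[0,0,-0.155]]]'

```text
time: 5.02
tool_pos: [0.6042, 0.1293, 0.2301]
eef_rot: [-1.171, 1.266, -1.266]
ft_force: [-0.4, -0.1, -1.9]
width: 0.0132
```

Run:
```python
from lens import *
s,f=wrist("w5"); print(s["time"],np.round(s["tool_pos"],4),np.degrees(np.arctan2(*R.from_rotvec(s["eef_rot"]).as_matrix()[[1,0],0])),s["ft_force"],s["width"],np.round(s["joint_pos"],3))
```

```text
5.0167 [0.6042 0.1293 0.2301] -94.42482583342844 [-0.42901325 -0.08785641 -1.90492879] 0.013177469422988865 [ 0.271  0.413 -0.732  1.464  0.277  1.37  -2.122]
```

View pics/w5.png

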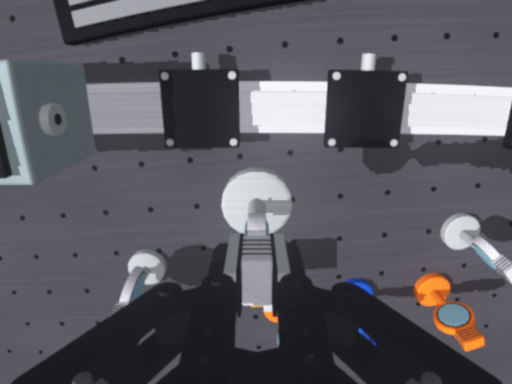

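```bash
cat >> lens.py <<'E'
def carriers(f,s,z=.034):
    P=campose(f,s); X=cloud(f,P); hsv=cv2.cvtColor(f["frame"],cv2.COLOR_RGB2HSV)
    m=((abs(X[...,2]-z)<.006)&(hsv[...,2]<75)).astype(np.uint8)
    m=cv2.morphologyEx(m,cv2.MORPH_OPEN,np.ones((3,3)))
    nn,l,st,c=cv2.connectedComponentsWithStats(m)
    for i in range(1,nn):
        x,y,w,h,a=st[i]
        if a>1500:
            cs,_=cv2.findContours((l==i).astype(np.uint8),cv2.RETR_EXTERNAL,cv2.CHAIN_APPROX_NONE)
            p=plane(f,P,max(cs,key=len)[:,0],z); r=cv2.minAreaRect(p[:,:2].astype(np.float32)*1000)
            print("carr px",c[i].round(),"edge" if x==0 or x+w==512 or y==0 or y+h==384 else "",np.round(r[0],1),np.round(r[1],1),round(r[2],1),"z",np.median(X[l==i][:,2]).round(4))
def ld(n):
    d=dict(np.load(n+".npz")); return d,d
E
python3 - <<'E'
from lens import *
d,s=ld("w5"); carriers(d,s); 
foot(d,s,s["tool_pos"][:2],s["tool_pos"][2]-.0798)
E
```

```text
carr px [200. 108.]  [661.5 183.4] [79.1 77.9] 85.2 z 0.034
carr px [365. 108.]  [648.2  12.3] [80.9 79.1] 85.6 z 0.034
foot circle [604.8 129. ] r 25.2
```

>>> carry_out --deltas '[[1,[0.08,0.08,0],[0,0,0]],[1,[0.18,0.18,0],[0,0,0]],[1,[0.28,0.28,0],[0,0,0]],[1,[0.35,0.34,-0.05],[0,0,0]],[1,[0.377,0.365,-0.15],[0,0,0]],[1,[0.377,0.365,-0.28],[0,0,0]],[1,[0.377,0.365,-0.4],[0,0,0]],[1,[0.377,0.365,-0.5],[0,0,0]],[1,[0.377,0.365,-0.58],[0,0,0]],[1,[0.377,0.365,-0.64],[0,0,0]],[1,[0.377,0.365,-0.66],[0,0,0]],[1,[0.377,0.365,-0.66],[0,0,0]]]'

```text
time: 6.07
tool_pos: [0.6596, 0.1824, 0.13]
eef_rot: [-1.174, 1.265, -1.264]
ft_force: [-0.2, -0.2, -2.5]
width: 0.0136
```

Run:
```python
from lens import *
s,f=wrist("w6"); print(s["time"],np.round(s["tool_pos"],4),np.degrees(np.arctan2(*R.from_rotvec(s["eef_rot"]).as_matrix()[[1,0],0])),s["ft_force"],s["width"],np.round(s["joint_pos"],3))
foot(f,s,s["tool_pos"][:2],s["tool_pos"][2]-.0798); carriers(f,s)
```

```text
6.0667 [0.6596 0.1824 0.13  ] -94.32222872755561 [-0.18590215 -0.19450753 -2.54147346] 0.013628338647890046 [ 0.125  0.63  -0.682  1.384  0.4    1.268 -2.228]
foot circle [660. 182.] r 25.2
carr px [252. 172.]  [662.  183.7] [79.7 80.4] 85.4 z 0.034
carr px [463. 186.] edge [648.7  13.3] [83.2 80.8] 85.4 z 0.034
```

View pics/w6.png

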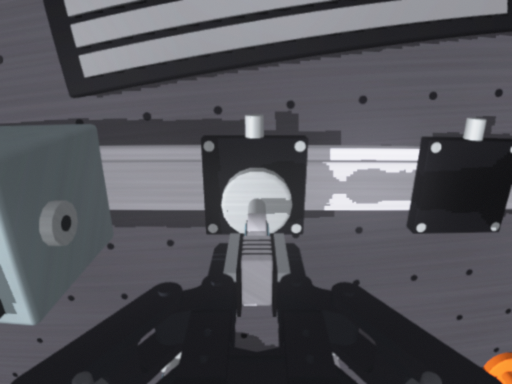

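>>> carry_out --deltas '[[1,[0.006,0.004,-0.03],[0,0,0]],[1,[0.006,0.004,-0.06],[0,0,0]],[1,[0.006,0.004,-0.08],[0,0,0]],[1,[0.006,0.004,-0.085],[0,0,0]],[1,[0.006,0.004,-0.085],[0,0,0]],[1,[0.006,0.004,-0.085],[0,0,0]]]'

```text
time: 6.62
tool_pos: [0.6609, 0.1835, 0.1179]
eef_rot: [-1.173, 1.264, -1.264]
ft_force: [-0.0, 0.5, -1.4]
width: 0.0136
```

Run:
```python
from lens import *
s,f=wrist("w7"); print(s["time"],np.round(s["tool_pos"],4),np.degrees(np.arctan2(*R.from_rotvec(s["eef_rot"]).as_matrix()[[1,0],0])),s["ft_force"],s["width"],np.round(s["joint_pos"],3))
foot(f,s,s["tool_pos"][:2],s["tool_pos"][2]-.0798); carriers(f,s)
```

```text
6.6167 [0.6609 0.1835 0.1179] -94.31205210390675 [-0.03084261  0.46867259 -1.44390607] 0.013575068378141085 [ 0.121  0.643 -0.677  1.392  0.407  1.248 -2.233]
foot circle [661.4 183.1] r 25.2
carr px [255. 180.]  [662.4 183.6] [79.8 80.4] 85.6 z 0.034
carr px [469. 194.] edge [648.8  13.2] [83.1 81.2] 85.9 z 0.0341
```

>>> carry_out --deltas '[[1,[0.005,0.003,-0.006],[0,0,0]],[1,[0.005,0.003,-0.011],[0,0,0]],[1,[0.005,0.003,-0.016],[0,0,0]],[1,[0.005,0.003,-0.02],[0,0,0]],[1,[0.005,0.003,-0.023],[0,0,0]],[1,[0.005,0.003,-0.026],[0,0,0]],[1,[0.005,0.003,-0.026],[0,0,0]]]'

```text
time: 7.25
tool_pos: [0.6616, 0.1839, 0.114]
eef_rot: [-1.173, 1.264, -1.265]
ft_force: [0.4, 0.1, -1.6]
width: 0.0134
```

>>> carry_out --deltas '[[1,[0,0,-0.003],[0,0,0]],[1,[0,0,-0.006],[0,0,0]],[1,[0,0,-0.006],[0,0,0]],[1,[0,0,-0.006],[0,0,0]]]'

```text
time: 7.58
tool_pos: [0.6617, 0.184, 0.1139]
eef_rot: [-1.172, 1.264, -1.265]
ft_force: [-2.2, -0.5, 3.7]
width: 0.0132
```

>>> carry_out --deltas '[[0.6,[0,0,0],[0,0,0]],[0.4,[0,0,0],[0,0,0]],[0.2,[0,0,0],[0,0,0]],[0.0,[0,0,0],[0,0,0]],[-0.2,[0,0,0],[0,0,0]],[-0.4,[0,0,0],[0,0,0]],[-0.4,[0,0,0],[0,0,0]],[-0.4,[0,0,0],[0,0,0]]]'

```text
time: 8.25
tool_pos: [0.6616, 0.1839, 0.113]
eef_rot: [-1.173, 1.264, -1.264]
ft_force: [-0.2, 0.6, 0.2]
width: 0.0601
```

Run:
```python
from lens import *
s,f=wrist("w8"); print(s["time"],np.round(s["tool_pos"],4),s["ft_force"],s["width"])
foot(f,s,s["tool_pos"][:2],.034); carriers(f,s)
```

```text
8.25 [0.6616 0.1839 0.113 ] [-0.19404693  0.55808861  0.16170049] 0.060115755364416365
foot circle [662.5 183.8] r 25.2
carr px [256. 187.]  [662.2 183.7] [80.1 80. ] 85.7 z 0.034
carr px [470. 197.] edge [648.9  16.1] [78.4 81. ] 85.0 z 0.034
```

View pics/w8.png

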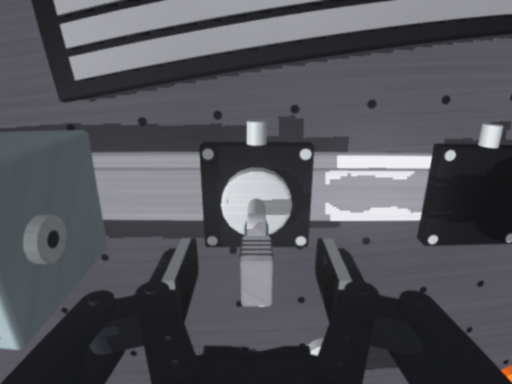

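>>> carry_out --deltas '[[-0.4,[0,0,0.06],[0,0,0]],[-0.6,[0,0,0.2],[0,0,0]],[-1,[0,0,0.4],[0,0,0]],[-1,[0,0,0.6],[0,0,0]],[-1,[-0.02,-0.06,0.78],[0,0,0.03]],[-1,[-0.08,-0.16,0.88],[0,0,0.07]],[-1,[-0.18,-0.32,0.92],[0,0,0.11]],[-1,[-0.3,-0.52,0.92],[0,0,0.15]],[-1,[-0.42,-0.72,0.92],[0,0,0.2]],[-1,[-0.54,-0.92,0.92],[0,0,0.25]]]'

```text
time: 9.13
tool_pos: [0.5797, 0.045, 0.2517]
eef_rot: [-1.39, 0.868, -0.869]
ft_force: [0.3, -1.6, 0.6]
width: 0.0857
```

>>> carry_out --deltas '[[-1,[-0.12,-0.2,0],[0,0,0.04]],[-1,[-0.24,-0.4,0],[0,0,0.08]],[-1,[-0.36,-0.62,0],[0,0,0.11]],[-1,[-0.46,-0.82,0],[0,0,0.12]],[-1,[-0.54,-0.95,0],[0,0,0.12]],[-1,[-0.6,-1.0,0],[0,0,0.12]],[-1,[-0.65,-1.0,0],[0,0,0.12]],[-1,[-0.67,-1.0,0],[0,0,0.12]],[-1,[-0.67,-1.0,0],[0,0,0.12]]]'

```text
time: 9.88
tool_pos: [0.48, -0.103, 0.2516]
eef_rot: [-1.462, 0.679, -0.68]
ft_force: [1.2, 0.2, 0.9]
width: 0.0854
```

Run:
```python
from lens import *
s,f=wrist("w9"); print(s["time"],np.round(s["tool_pos"],4),np.degrees(np.arctan2(*R.from_rotvec(s["eef_rot"]).as_matrix()[[1,0],0])),np.round(s["joint_pos"],3))
c=(.4798,-.1302)
block(f,s,c,.108); foot(f,s,c)
```

```text
9.8833 [ 0.48   -0.103   0.2516] -49.8414865844046 [ 0.9    0.087 -0.813  1.752  0.066  1.329 -0.797]
block px [279. 191.] n 385 z 0.1079 rect [ 479.5 -131.6] [25.3 14.2] long 41.0 pca [ 479.9 -131.4] -141.1 [14.3 25.3]
foot circle [ 479.6 -131.5] r 24.9
```

View pics/w9.png

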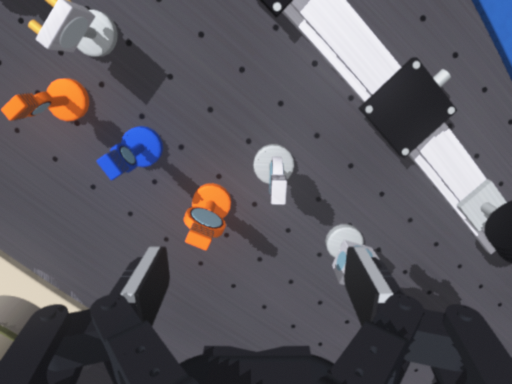

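>>> carry_out --deltas '[[-1,[0,-0.08,0],[0,0,0]],[-1,[0,-0.15,-0.1],[0,0,0]],[-1,[0,-0.189,-0.3],[0,0,0]],[-1,[0,-0.189,-0.55],[0,0,0]],[-1,[0,-0.189,-0.75],[0,0,0]],[-1,[0,-0.189,-0.9],[0,0,0]],[-1,[0,-0.189,-0.97],[0,0,0]],[-1,[0,-0.189,-1.0],[0,0,0]],[-1,[0,-0.189,-1.0],[0,0,0]]]'

```text
time: 10.68
tool_pos: [0.4803, -0.1323, 0.1008]
eef_rot: [-1.461, 0.68, -0.679]
ft_force: [-0.1, -0.8, 0.9]
width: 0.0855
```

>>> carry_out --deltas '[[-1,[0,0,-0.05],[0,0,0]],[-1,[0,0,-0.09],[0,0,0]],[-1,[0,0,-0.09],[0,0,0]],[-1,[0,0,-0.09],[0,0,0]]]'

```text
time: 11.02
tool_pos: [0.4802, -0.1325, 0.0877]
eef_rot: [-1.462, 0.68, -0.68]
ft_force: [0.1, -0.1, 0.6]
width: 0.0853
```

Run:
```python
from lens import *
s,f=wrist("w10"); print(s["time"],np.round(s["tool_pos"],4),np.degrees(np.arctan2(*R.from_rotvec(s["eef_rot"]).as_matrix()[[1,0],0])),s["ft_force"])
foot(f,s,(.48,-.131)); block(f,s,(.48,-.131),.108)
```

```text
11.0167 [ 0.4802 -0.1325  0.0877] -49.91002632992801 [ 0.09587851 -0.06628051  0.59736122]
foot circle [ 480.  -131.6] r 25.3
block px [253. 278.] n 2462 z 0.1079 rect [ 480.6 -131.1] [27.3 14. ] long 38.8 pca [ 478.3 -127.7] 128.8 [26.  82.4]
```

View pics/w10.png

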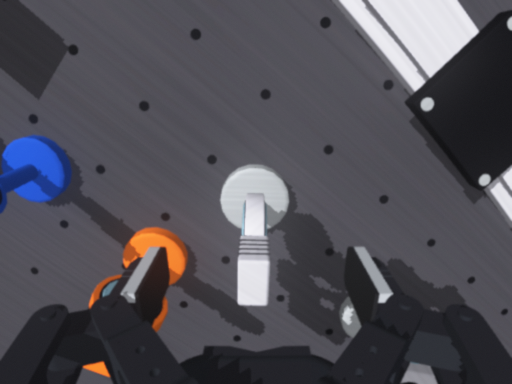

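>>> carry_out --deltas '[[-0.5,[-0.003,0.006,0],[0,0,0]],[0,[-0.003,0.006,0],[0,0,0]],[0.5,[-0.003,0.006,0],[0,0,0]],[1,[-0.003,0.006,0],[0,0,0]],[1,[-0.003,0.006,0],[0,0,0]],[1,[-0.003,0.006,0],[0,0,0]],[1,[-0.003,0.006,0],[0,0,0]],[1,[-0.003,0.006,0],[0,0,0]],[1,[-0.003,0.006,0],[0,0,0]],[1,[-0.003,0.006,0],[0,0,0]],[1,[-0.003,0.006,0],[0,0,0]],[1,[-0.003,0.006,0],[0,0,0]]]' --squeeze 40

```text
time: 12.07
tool_pos: [0.4797, -0.1315, 0.0876]
eef_rot: [-1.462, 0.68, -0.68]
ft_force: [-0.8, 0.6, 4.1]
width: 0.0135
```

>>> carry_out --deltas '[[1,[0,0,0.0],[0,0,0]],[1,[0,0,0.03],[0,0,0]],[1,[0,0,0.1],[0,0,0]],[1,[0,0,0.22],[0,0,0]],[1,[0,0,0.36],[0,0,0]],[1,[0,0,0.52],[0,0,0]],[1,[0.02,0.02,0.68],[0,0,0]],[1,[0.06,0.06,0.82],[0,0,-0.03]],[1,[0.13,0.14,0.92],[0,0,-0.07]],[1,[0.22,0.24,0.98],[0,0,-0.11]],[1,[0.31,0.35,1.0],[0,0,-0.15]],[1,[0.4,0.46,1.0],[0,0,-0.19]]]'

```text
time: 13.07
tool_pos: [0.5405, -0.062, 0.2393]
eef_rot: [-1.334, 0.986, -0.989]
ft_force: [0.4, 0.1, -2.2]
width: 0.0133
```

>>> carry_out --deltas '[[1,[0.08,0.1,0],[0,0,-0.04]],[1,[0.15,0.19,0],[0,0,-0.08]],[1,[0.2,0.26,0],[0,0,-0.12]],[1,[0.24,0.31,0],[0,0,-0.15]],[1,[0.26,0.34,0],[0,0,-0.17]],[1,[0.27,0.35,0],[0,0,-0.18]],[1,[0.27,0.35,0],[0,0,-0.18]]]'

```text
time: 13.65
tool_pos: [0.5801, -0.0096, 0.2378]
eef_rot: [-1.173, 1.264, -1.264]
ft_force: [-0.8, 0.1, -3.1]
width: 0.0134
```

Run:
```python
from lens import *
s,f=wrist("w11"); print(s["time"],np.round(s["tool_pos"],4),np.degrees(np.arctan2(*R.from_rotvec(s["eef_rot"]).as_matrix()[[1,0],0])),s["ft_force"],s["width"],np.round(s["joint_pos"],3))
foot(f,s,s["tool_pos"][:2],s["tool_pos"][2]-.0877); carriers(f,s)
```

```text
13.65 [ 0.5801 -0.0096  0.2378] -94.28299070033178 [-0.75050323  0.07902311 -3.09705637] 0.013363516867562295 [ 0.557  0.324 -0.76   1.554  0.226  1.354 -1.871]
foot circle [580.6  -9.6] r 25.2
carr px [232.  94.]  [647.8  10.8] [78.7 78.7] 85.4 z 0.034
carr px [80. 95.]  [661.4 181.6] [82.1 79.5] 85.7 z 0.0339
carr px [429.  97.]  [ 631.8 -200. ] [82.5 79.7] 85.8 z 0.034
```

View pics/w11.png

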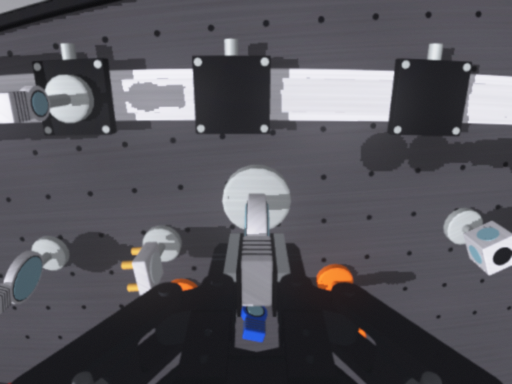

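>>> carry_out --deltas '[[1,[0.08,0.02,0],[0,0,0]],[1,[0.18,0.05,0],[0,0,0]],[1,[0.28,0.09,0],[0,0,0]],[1,[0.37,0.12,-0.05],[0,0,0]],[1,[0.43,0.144,-0.15],[0,0,0]],[1,[0.451,0.144,-0.28],[0,0,0]],[1,[0.451,0.144,-0.42],[0,0,0]],[1,[0.451,0.144,-0.54],[0,0,0]],[1,[0.451,0.144,-0.63],[0,0,0]],[1,[0.451,0.144,-0.7],[0,0,0]],[1,[0.451,0.144,-0.735],[0,0,0]],[1,[0.451,0.144,-0.735],[0,0,0]]]'

```text
time: 14.7
tool_pos: [0.6473, 0.0112, 0.1265]
eef_rot: [-1.174, 1.265, -1.264]
ft_force: [-0.5, -0.5, -2.8]
width: 0.0131
```

>>> carry_out --deltas '[[1,[0,0,0],[0,0,0]],[1,[0,0,0],[0,0,0]],[1,[0,0,0],[0,0,0]]]'

```text
time: 14.95
tool_pos: [0.6483, 0.0116, 0.1284]
eef_rot: [-1.172, 1.263, -1.265]
ft_force: [0.1, 0.9, -3.3]
width: 0.0129
```

Run:
```python
from lens import *
s,f=wrist("w12"); print(s["time"],np.round(s["tool_pos"],4),np.degrees(np.arctan2(*R.from_rotvec(s["eef_rot"]).as_matrix()[[1,0],0])),s["ft_force"],s["width"],np.round(s["joint_pos"],3))
foot(f,s,s["tool_pos"][:2],s["tool_pos"][2]-.0877); carriers(f,s)
```

```text
14.95 [0.6483 0.0116 0.1284] -94.3107408543413 [ 0.09033501  0.85562595 -3.29355791] 0.012922871637840108 [ 0.423  0.559 -0.704  1.497  0.374  1.222 -1.98 ]
foot circle [648.7  11.3] r 25.1
carr px [ 55. 184.] edge [661.9 181.3] [83.2 80.9] 84.7 z 0.0339
carr px [258. 178.]  [648.8  11.1] [79.8 80.2] 85.7 z 0.034
carr px [489. 192.] edge [ 634.  -183.7] [52.8 80.9] 86.1 z 0.034
```

View pics/w12.png

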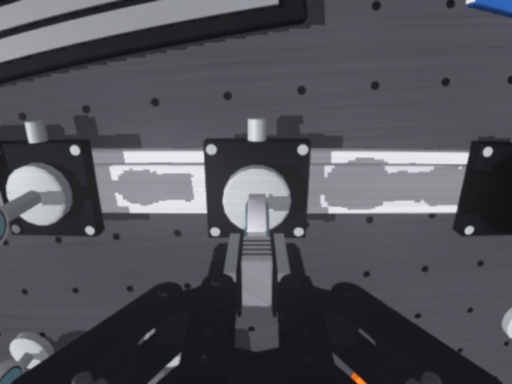

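>>> carry_out --deltas '[[1,[0,0,-0.008],[0,0,0]],[1,[0,0,-0.016],[0,0,0]],[1,[0,0,-0.024],[0,0,0]],[1,[0,0,-0.03],[0,0,0]],[1,[0,0,-0.035],[0,0,0]],[1,[0,0,-0.038],[0,0,0]],[1,[0,0,-0.041],[0,0,0]],[1,[0,0,-0.041],[0,0,0]],[1,[0,0,-0.041],[0,0,0]]]'

```text
time: 15.75
tool_pos: [0.6479, 0.0116, 0.1218]
eef_rot: [-1.172, 1.264, -1.265]
ft_force: [-3.0, -0.8, 5.4]
width: 0.0133
```

Contact (about +5 N). Release.

>>> carry_out --deltas '[[0.6,[0,0,0],[0,0,0]],[0.4,[0,0,0],[0,0,0]],[0.2,[0,0,0],[0,0,0]],[0.0,[0,0,0],[0,0,0]],[-0.2,[0,0,0],[0,0,0]],[-0.4,[0,0,0],[0,0,0]],[-0.4,[0,0,0],[0,0,0]],[-0.4,[0,0,0],[0,0,0]]]'

```text
time: 16.42
tool_pos: [0.6478, 0.0115, 0.1211]
eef_rot: [-1.173, 1.264, -1.264]
ft_force: [0.2, 0.1, -0.2]
width: 0.0598
```

Run:
```python
from lens import *
s,f=wrist("w13"); print(s["time"],np.round(s["tool_pos"],4),s["ft_force"],s["width"])
foot(f,s,s["tool_pos"][:2],.034); carriers(f,s); block(f,s,s["tool_pos"][:2],.142,rad=.02)
```

```text
16.4167 [0.6478 0.0115 0.1211] [ 0.18629392  0.11482667 -0.20980372] 0.05983501428579215
foot circle [648.3  11.1] r 25.1
carr px [257. 183.]  [648.6  11.1] [79.8 80.6] 85.7 z 0.034
carr px [ 54. 187.] edge [662.  181.3] [82.2 80.7] 85.4 z 0.0339
carr px [492. 196.] edge [ 634.  -180.6] [47.2 81.2] 85.9 z 0.0339
block px [257. 279.] n 1685 z 0.1419 rect [649.3  11.3] [14. 27.] long 175.7 pca [649.7  11.2] 176.1 [14.  27.1]
```

View pics/w13.png

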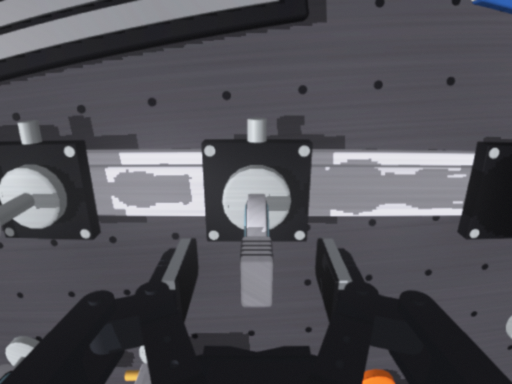

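>>> carry_out --deltas '[[-0.4,[0,0,0.06],[0,0,0]],[-0.6,[0,0,0.2],[0,0,0]],[-1,[0,0,0.4],[0,0,0]],[-1,[0,0,0.6],[0,0,0]],[-1,[-0.02,0,0.78],[0,0,0.03]],[-1,[-0.06,0.04,0.9],[0,0,0.08]],[-1,[-0.12,0.1,0.96],[0,0,0.13]],[-1,[-0.2,0.2,0.96],[0,0,0.18]],[-1,[-0.28,0.32,0.96],[0,0,0.23]],[-1,[-0.36,0.44,0.96],[0,0,0.28]],[-1,[-0.44,0.56,0.96],[0,0,0.33]],[-1,[-0.5,0.68,0.96],[0,0,0.38]]]'

```text
time: 17.47
tool_pos: [0.5719, 0.1145, 0.2661]
eef_rot: [-1.468, 0.659, -0.661]
ft_force: [-0.4, 1.0, 0.1]
width: 0.0852
```

>>> carry_out --deltas '[[-1,[-0.06,0.1,0],[0,0,0.05]],[-1,[-0.12,0.2,0],[0,0,0.1]],[-1,[-0.18,0.3,0],[0,0,0.15]],[-1,[-0.24,0.4,0],[0,0,0.2]],[-1,[-0.3,0.5,0],[0,0,0.25]],[-1,[-0.36,0.6,0],[0,0,0.3]],[-1,[-0.42,0.7,0],[0,0,0.35]],[-1,[-0.48,0.8,0],[0,0,0.4]],[-1,[-0.54,0.88,0],[0,0,0.45]],[-1,[-0.6,0.94,0],[0,0,0.5]],[-1,[-0.66,0.98,0],[0,0,0.55]],[-1,[-0.7,1.0,0],[0,0,0.6]]]'

```text
time: 18.47
tool_pos: [0.4666, 0.2649, 0.266]
eef_rot: [-1.546, -0.325, 0.324]
ft_force: [0.8, 0.3, 0.3]
width: 0.0856
```

Run:
```python
from lens import *
s=state(); print(s["time"],np.round(s["tool_pos"],4),np.degrees(np.arctan2(*R.from_rotvec(s["eef_rot"]).as_matrix()[[1,0],0])),s["ft_force"],np.round(s["joint_pos"],3))
```

```text
18.4667 [0.4666 0.2649 0.266 ] 23.696890043716643 [0.84093783 0.32930368 0.33595168] [ 0.446  0.364 -1.278  1.61   0.352  1.431 -0.45 ]
```

>>> carry_out --deltas '[[-1,[-0.01,0.04,0],[0,0,0.05]],[-1,[-0.02,0.07,0],[0,0,0.1]],[-1,[-0.03,0.1,0],[0,0,0.15]],[-1,[-0.04,0.12,0],[0,0,0.2]],[-1,[-0.04,0.14,0],[0,0,0.25]],[-1,[-0.04,0.15,0],[0,0,0.3]],[-1,[-0.04,0.15,0],[0,0,0.34]],[-1,[-0.04,0.15,0],[0,0,0.37]],[-1,[-0.04,0.15,0],[0,0,0.39]],[-1,[-0.04,0.15,0],[0,0,0.39]]]'

```text
time: 19.3
tool_pos: [0.4618, 0.2861, 0.2657]
eef_rot: [-1.353, -0.951, 0.951]
ft_force: [0.1, 0.0, 0.2]
width: 0.0854
```

Run:
```python
from lens import *
s,f=wrist("w14"); print(s["time"],np.round(s["tool_pos"],4),np.degrees(np.arctan2(*R.from_rotvec(s["eef_rot"]).as_matrix()[[1,0],0])),s["ft_force"],np.round(s["joint_pos"],3))
c=(.459,.289)
block(f,s,c,.117,tol=.004); foot(f,s,c)
```

```text
19.3 [0.4618 0.2861 0.2657] 70.19633742576772 [0.08092381 0.0036381  0.22340116] [ 0.446  0.473 -1.404  1.592  0.468  1.476  0.24 ]
block px [258. 165.] n 370 z 0.1169 rect [457.8 289.5] [13.9 23.3] long 159.9 pca [457.6 289.1] 160.1 [13.9 24. ]
foot circle [454.5 281.4] r 23.0
```

View pics/w14.png

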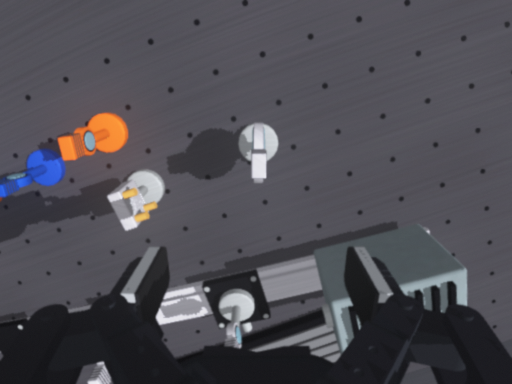

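>>> carry_out --deltas '[[-1,[-0.02,0.015,-0.08],[0,0,0]],[-1,[-0.027,0.021,-0.2],[0,0,0]],[-1,[-0.027,0.021,-0.35],[0,0,0]],[-1,[-0.027,0.021,-0.45],[0,0,0]],[-1,[-0.027,0.021,-0.5],[0,0,0]],[-1,[-0.027,0.021,-0.5],[0,0,0]]]'

```text
time: 19.85
tool_pos: [0.457, 0.2886, 0.1885]
eef_rot: [-1.354, -0.947, 0.951]
ft_force: [-0.0, -0.0, 1.1]
width: 0.0856
```

Run:
```python
from lens import *
s,f=wrist("w15"); print(s["time"],np.round(s["tool_pos"],4),np.degrees(np.arctan2(*R.from_rotvec(s["eef_rot"]).as_matrix()[[1,0],0])),s["ft_force"],np.round(s["joint_pos"],3))
c=(.459,.289)
block(f,s,c,.117,tol=.004,rad=.03); foot(f,s,c)
```

```text
19.85 [0.457  0.2886 0.1885] 70.05433383674016 [-0.04663069 -0.01039941  1.06932388] [ 0.406  0.527 -1.346  1.705  0.526  1.344  0.186]
block px [258. 202.] n 634 z 0.1168 rect [458.  289.6] [13.4 24.5] long 159.6 pca [457.7 289.6] 158.9 [13.6 25. ]
foot circle [457.7 289.5] r 24.9
```

View pics/w15.png

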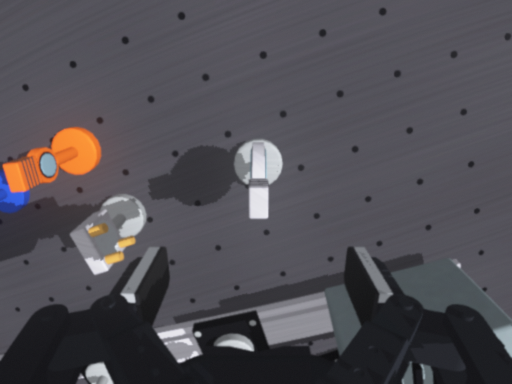

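>>> carry_out --deltas '[[-1,[0.003,0.004,-0.06],[0,0,-0.003]],[-1,[0.003,0.004,-0.18],[0,0,-0.003]],[-1,[0.003,0.004,-0.32],[0,0,-0.003]],[-1,[0.003,0.004,-0.45],[0,0,-0.003]],[-1,[0.003,0.004,-0.54],[0,0,-0.003]],[-1,[0.003,0.004,-0.59],[0,0,-0.003]],[-1,[0.003,0.004,-0.61],[0,0,-0.003]],[-1,[0.003,0.004,-0.61],[0,0,-0.003]],[-1,[0.003,0.004,-0.61],[0,0,-0.003]]]'

```text
time: 20.65
tool_pos: [0.4585, 0.2903, 0.0995]
eef_rot: [-1.356, -0.946, 0.944]
ft_force: [-0.4, 0.0, -0.7]
width: 0.0856
```

Run:
```python
from lens import *
s,f=wrist("w16"); print(s["time"],np.round(s["tool_pos"],4),np.degrees(np.arctan2(*R.from_rotvec(s["eef_rot"]).as_matrix()[[1,0],0])),s["ft_force"],np.round(s["joint_pos"],3))
foot(f,s,(.4577,.2895))
```

```text
20.65 [0.4585 0.2903 0.0995] 69.72002276977571 [-0.3963512   0.03389936 -0.68675774] [ 0.331  0.614 -1.245  1.796  0.626  1.199  0.113]
foot circle [457.5 289.6] r 25.1
```

View pics/w16.png

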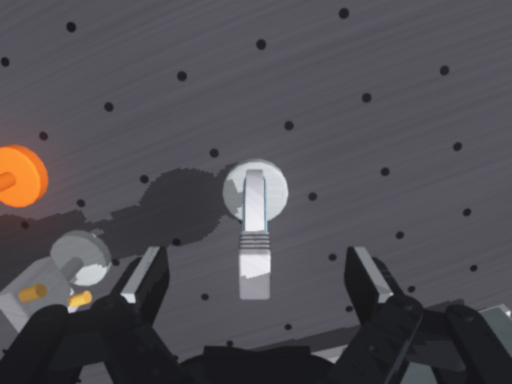

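>>> carry_out --deltas '[[-0.8,[-0.004,-0.004,-0.014],[0,0,0]],[-0.4,[-0.004,-0.004,-0.014],[0,0,0]],[0,[-0.004,-0.004,-0.014],[0,0,0]],[0.5,[-0.004,-0.004,-0.014],[0,0,0]],[1,[-0.004,-0.004,-0.014],[0,0,0]],[1,[-0.004,-0.004,-0.014],[0,0,0]],[1,[-0.004,-0.004,-0.014],[0,0,0]],[1,[-0.004,-0.004,-0.014],[0,0,0]],[1,[-0.004,-0.004,-0.014],[0,0,0]],[1,[-0.004,-0.004,-0.014],[0,0,0]],[1,[-0.004,-0.004,-0.014],[0,0,0]],[1,[-0.004,-0.004,-0.014],[0,0,0]]]' --squeeze 40

```text
time: 21.7
tool_pos: [0.4577, 0.2894, 0.0967]
eef_rot: [-1.356, -0.945, 0.944]
ft_force: [0.6, 1.1, 2.1]
width: 0.0137
```

>>> carry_out --deltas '[[1,[0,0,0.0],[0,0,0]],[1,[0,0,0.03],[0,0,0]],[1,[0,0,0.1],[0,0,0]],[1,[0,0,0.2],[0,0,0]],[1,[0,0,0.32],[0,0,0]],[1,[0,0,0.46],[0,0,0]],[1,[0,0,0.6],[0,0,0]],[1,[0,-0.02,0.74],[0,0,0]],[1,[0,-0.07,0.86],[0,0,0]],[1,[0.02,-0.15,0.94],[0,0,0]],[1,[0.03,-0.25,1.0],[0,0,0]],[1,[0.04,-0.37,1.0],[0,0,0]]]'

```text
time: 22.7
tool_pos: [0.4636, 0.2347, 0.2496]
eef_rot: [-1.356, -0.949, 0.944]
ft_force: [0.0, -0.6, -1.0]
width: 0.0135
```

Run:
```python
from lens import *
s,f=wrist("w17"); print(s["time"],np.round(s["tool_pos"],4),np.degrees(np.arctan2(*R.from_rotvec(s["eef_rot"]).as_matrix()[[1,0],0])),s["ft_force"],s["width"],np.round(s["joint_pos"],3))
```

```text
22.7 [0.4636 0.2347 0.2496] 69.84386230021194 [ 0.01242602 -0.61651902 -1.02140644] 0.01351666786178708 [ 0.606  0.405 -1.416  1.676  0.406  1.411  0.355]
```

View pics/w17.png

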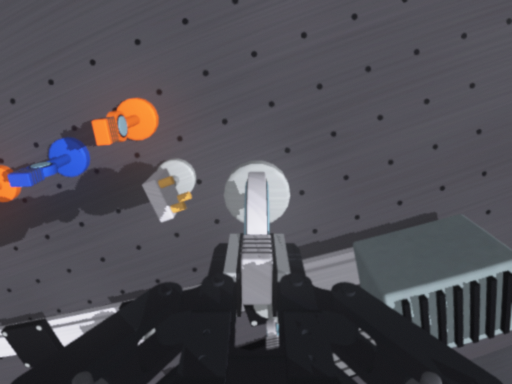

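>>> carry_out --deltas '[[1,[0.02,-0.14,0.02],[0,0,0]],[1,[0.05,-0.28,0.04],[0,0,0.01]],[1,[0.08,-0.43,0.06],[0,0,0.02]],[1,[0.11,-0.58,0.06],[0,0,0.03]],[1,[0.14,-0.73,0.06],[0,0,0.04]],[1,[0.16,-0.88,0.06],[0,0,0.05]]]'

```text
time: 23.25
tool_pos: [0.4876, 0.1009, 0.2565]
eef_rot: [-1.317, -1.025, 1.025]
ft_force: [0.9, -0.1, -1.2]
width: 0.0134
```

>>> carry_out --deltas '[[1,[0.02,-0.15,0],[0,0,0.01]],[1,[0.04,-0.3,0],[0,0,0.02]],[1,[0.06,-0.45,0],[0,0,0.03]],[1,[0.08,-0.6,0],[0,0,0.04]],[1,[0.1,-0.75,0],[0,0,0.05]],[1,[0.12,-0.9,0],[0,0,0.06]]]'

```text
time: 23.75
tool_pos: [0.5055, -0.0341, 0.2566]
eef_rot: [-1.265, -1.119, 1.119]
ft_force: [0.3, 0.5, -2.1]
width: 0.0133
```

>>> carry_out --deltas '[[1,[0.03,-0.15,0],[0,0,0.005]],[1,[0.06,-0.29,0],[0,0,0.01]],[1,[0.1,-0.42,0],[0,0,0.015]],[1,[0.14,-0.53,0],[0,0,0.02]],[1,[0.18,-0.62,0],[0,0,0.02]],[1,[0.22,-0.69,0],[0,0,0.02]],[1,[0.25,-0.74,0],[0,0,0.02]],[1,[0.27,-0.77,0],[0,0,0.02]],[1,[0.27,-0.77,0],[0,0,0.02]]]'

```text
time: 24.5
tool_pos: [0.5466, -0.149, 0.2556]
eef_rot: [-1.246, -1.149, 1.148]
ft_force: [-0.4, -0.2, -2.4]
width: 0.0133
```

Run:
```python
from lens import *
s,f=wrist("w18"); print(s["time"],np.round(s["tool_pos"],4),np.degrees(np.arctan2(*R.from_rotvec(s["eef_rot"]).as_matrix()[[1,0],0])),s["ft_force"],s["width"],np.round(s["joint_pos"],3))
foot(f,s,s["tool_pos"][:2],s["tool_pos"][2]-.0967);carriers(f,s)
```

```text
24.5 [ 0.5466 -0.149   0.2556] 85.30782940600815 [-0.36140143 -0.15995274 -2.42053818] 0.013337407849149085 [ 1.171  0.497 -1.311  1.549  0.481  1.466  1.329]
foot circle [ 546.2 -148.9] r 25.1
carr px [211. 220.]  [ 629.7 -207.2] [68.7 80.2] 85.3 z 0.0339
carr px [382. 214.]  [646.6   9.2] [80.1 80.9] 85.2 z 0.0338
```

View pics/w18.png

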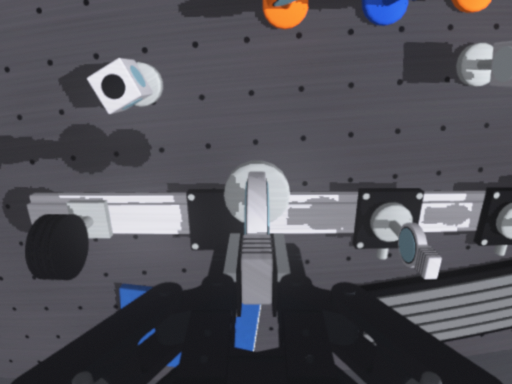

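>>> carry_out --deltas '[[1,[0.08,-0.05,0],[0,0,0.002]],[1,[0.18,-0.11,0],[0,0,0.002]],[1,[0.3,-0.18,0],[0,0,0.002]],[1,[0.41,-0.25,0],[0,0,0.002]],[1,[0.5,-0.31,-0.06],[0,0,0.002]],[1,[0.55,-0.34,-0.16],[0,0,0.002]],[1,[0.564,-0.343,-0.3],[0,0,0.002]],[1,[0.564,-0.343,-0.44],[0,0,0.002]],[1,[0.564,-0.343,-0.56],[0,0,0.002]],[1,[0.564,-0.343,-0.65],[0,0,0.002]],[1,[0.564,-0.343,-0.7],[0,0,0.002]],[1,[0.564,-0.343,-0.72],[0,0,0.002]]]'

```text
time: 25.55
tool_pos: [0.63, -0.1998, 0.1462]
eef_rot: [-1.243, -1.152, 1.153]
ft_force: [-0.9, -0.9, -2.0]
width: 0.0135
```

>>> carry_out --deltas '[[1,[0,0,-0.03],[0,0,0]],[1,[0,0,-0.05],[0,0,0]],[1,[0,0,-0.05],[0,0,0]],[1,[0,0,-0.05],[0,0,0]]]'

```text
time: 25.88
tool_pos: [0.6309, -0.2002, 0.1406]
eef_rot: [-1.245, -1.152, 1.152]
ft_force: [-0.7, 0.2, -1.3]
width: 0.0134
```

Run:
```python
from lens import *
s,f=wrist("w19"); print(s["time"],np.round(s["tool_pos"],4),np.degrees(np.arctan2(*R.from_rotvec(s["eef_rot"]).as_matrix()[[1,0],0])),s["ft_force"],s["width"],np.round(s["joint_pos"],3))
foot(f,s,s["tool_pos"][:2],s["tool_pos"][2]-.0967);carriers(f,s)
```

```text
25.8833 [ 0.6309 -0.2002  0.1406] 85.56308529928066 [-0.68132139  0.15755225 -1.31482285] 0.013444984535839841 [ 0.966  0.756 -1.123  1.431  0.681  1.376  1.318]
foot circle [ 630.5 -200.3] r 25.2
carr px [252. 173.]  [ 630.6 -201.7] [79.6 79.9] 85.6 z 0.0339
carr px [478. 184.] edge [646.3  -1.7] [62.7 81.1] 86.5 z 0.0337
```

View pics/w19.png

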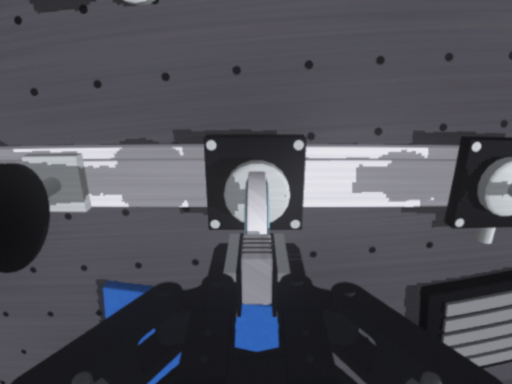

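>>> carry_out --deltas '[[1,[0,-0.004,-0.015],[0,0,0]],[1,[0,-0.008,-0.03],[0,0,0]],[1,[0,-0.008,-0.04],[0,0,0]],[1,[0,-0.008,-0.045],[0,0,0]],[1,[0,-0.008,-0.045],[0,0,0]],[1,[0,-0.008,-0.045],[0,0,0]]]'

```text
time: 26.43
tool_pos: [0.6307, -0.2014, 0.1333]
eef_rot: [-1.245, -1.152, 1.152]
ft_force: [-0.4, -0.1, -1.3]
width: 0.0132
```

Run:
```python
from lens import *
s,f=wrist("w20"); print(s["time"],np.round(s["tool_pos"],4),np.degrees(np.arctan2(*R.from_rotvec(s["eef_rot"]).as_matrix()[[1,0],0])),s["ft_force"],s["width"])
foot(f,s,s["tool_pos"][:2],s["tool_pos"][2]-.0967);carriers(f,s)
```

```text
26.4333 [ 0.6307 -0.2014  0.1333] 85.56837171316687 [-0.44945506 -0.07852674 -1.25476391] 0.013173651284071044
foot circle [ 630.2 -201.4] r 25.1
carr px [254. 177.]  [ 630.5 -201.9] [79.2 79.7] 85.6 z 0.0339
carr px [482. 188.] edge [645.9  -4.7] [57.2 80. ] 84.9 z 0.0338
```

2.6 mm to go.

>>> carry_out --deltas '[[1,[0.001,-0.002,-0.005],[0,0,0]],[1,[0.001,-0.002,-0.009],[0,0,0]],[1,[0.001,-0.002,-0.012],[0,0,0]],[1,[0.001,-0.002,-0.015],[0,0,0]],[1,[0.001,-0.002,-0.018],[0,0,0]],[1,[0.001,-0.002,-0.018],[0,0,0]],[1,[0.001,-0.002,-0.018],[0,0,0]]]'

```text
time: 27.07
tool_pos: [0.6309, -0.2017, 0.1307]
eef_rot: [-1.245, -1.152, 1.152]
ft_force: [-0.4, 0.5, -0.7]
width: 0.0134
```

>>> carry_out --deltas '[[1,[0,0,-0.003],[0,0,0]],[1,[0,0,-0.006],[0,0,0]],[1,[0,0,-0.006],[0,0,0]],[1,[0,0,-0.006],[0,0,0]]]'

```text
time: 27.4
tool_pos: [0.6311, -0.2016, 0.1307]
eef_rot: [-1.245, -1.152, 1.152]
ft_force: [-2.8, 0.0, 7.0]
width: 0.013
```

Contact; release.

>>> carry_out --deltas '[[0.6,[0,0,0],[0,0,0]],[0.4,[0,0,0],[0,0,0]],[0.2,[0,0,0],[0,0,0]],[0.0,[0,0,0],[0,0,0]],[-0.2,[0,0,0],[0,0,0]],[-0.4,[0,0,0],[0,0,0]],[-0.4,[0,0,0],[0,0,0]],[-0.4,[0,0,0],[0,0,0]]]'

```text
time: 28.07
tool_pos: [0.6308, -0.2017, 0.1296]
eef_rot: [-1.245, -1.152, 1.152]
ft_force: [-0.1, 0.6, 0.0]
width: 0.06
```

Run:
```python
from lens import *
s,f=wrist("w21"); print(s["time"],np.round(s["tool_pos"],4),s["ft_force"],s["width"])
foot(f,s,s["tool_pos"][:2],.034); carriers(f,s); block(f,s,s["tool_pos"][:2],.151,tol=.004,rad=.02)
```

```text
28.0667 [ 0.6308 -0.2017  0.1296] [-0.087604    0.61914737  0.01251296] 0.060029554692765566
foot circle [ 630.9 -201.5] r 25.2
carr px [255. 179.]  [ 630.3 -202. ] [79.3 80.3] 85.6 z 0.0339
carr px [485. 190.] edge [645.5  -6.7] [53. 81.] 86.2 z 0.0338
block px [257. 281.] n 1586 z 0.1508 rect [ 630.5 -201.6] [13.9 25.9] long 175.6 pca [ 630.5 -201.6] 175.7 [13.9 25.4]
```

>>> carry_out --deltas '[[-0.4,[0,0,0.05],[0,0,0]],[-0.6,[0,0,0.15],[0,0,0]],[-0.8,[0,0,0.3],[0,0,0]],[-1,[0,0,0.5],[0,0,0]],[-1,[0,0,0.7],[0,0,0]],[-1,[-0.1,0,0.88],[0,0,0]],[-1,[-0.25,0,1.0],[0,0,0]],[-1,[-0.45,0,1.0],[0,0,0]],[-1,[-0.65,0,1.0],[0,0,0]],[-1,[-0.85,0,1.0],[0,0,0]],[-1,[-0.95,0,1.0],[0,0,0]],[-1,[-1.0,0,1.0],[0,0,0]]]'

```text
time: 29.12
tool_pos: [0.4792, -0.2017, 0.2808]
eef_rot: [-1.246, -1.15, 1.154]
ft_force: [0.0, 0.2, 0.9]
width: 0.0856
```

Run:
```python
from lens import *
s=state(); print(s["time"],np.round(s["tool_pos"],4),np.round(s["joint_pos"],3))
for n in ("top","scene","wrist"):
    f=grab_frame(n); cv2.imwrite(f"pics/{n}E.png",f["frame"][:,:,::-1]); 
    print(n); carriers(f,s)
    for c,z in (((.661,.184),.134),((.648,.0115),.142),((.631,-.201),.151)):
        try: block(f,s,c,z,tol=.008,rad=.03); foot(f,s,c,.034)
        except Exception as e: print(e)
```

```text
29.1167 [ 0.4792 -0.2017  0.2808] [ 1.469  0.363 -1.402  1.624  0.362  1.462  1.53 ]
top
block px [198. 134.] n 54 z 0.1334 rect [659.9 184. ] [14.3 24.4] long 173.5 pca [660.3 183.9] 174.3 [15.1 25.6]
foot circle [660.  184.4] r 24.8
block px [265. 139.] n 57 z 0.1422 rect [644.2  12.5] [12.8 26.4] long 179.9 pca [645.4  12.5] 178.4 [15.  26.9]
foot circle [646.   14.8] r 27.1
block px [348. 142.] n 58 z 0.1505 rect [ 631.  -199.1] [12.5 23.6] long 178.3 pca [ 631.4 -199.2] 179.2 [15.1 25.3]
foot circle [ 631.7 -199.5] r 25.1
scene
block px [259. 263.] n 94 z 0.1332 rect [660.7 185.6] [16.7 25.8] long 176.7 pca [660.9 185.4] 178.1 [16.6 25.4]
foot circle [660.6 185.3] r 24.9
block px [218. 199.] n 75 z 0.1415 rect [645.8  13.7] [17.6 24.3] long 171.9 pca [645.9  13.7] 177.8 [17.6 25.2]
foot circle [645.3  13.4] r 25.6
block px [176. 136.] n 60 z 0.15 rect [ 633.1 -197.5] [20.3 25.1] long 176.3 pca [ 633.4 -197.8] -173.7 [19.3 25.4]
foot circle [ 631.  -198.3] r 25.7
wrist
carr px [265. 248.]  [ 628.  -201.2] [78.5 80.2] 85.5 z 0.0336
max() iterable argument is empty
block px [457. 297.] n 217 z 0.1407 rect [637.7   8.6] [18.6 21.7] long 176.4 pca [637.7   8.6] -160.1 [17.7 20.4]
foot circle [642.7   9.7] r 26.3
block px [269. 311.] n 309 z 0.1502 rect [ 627.7 -201. ] [13.8 29.3] long 175.9 pca [ 627.6 -201.1] 177.1 [14.5 29.6]
foot circle [ 628.6 -201.1] r 26.1
```

View pics/sceneE.png

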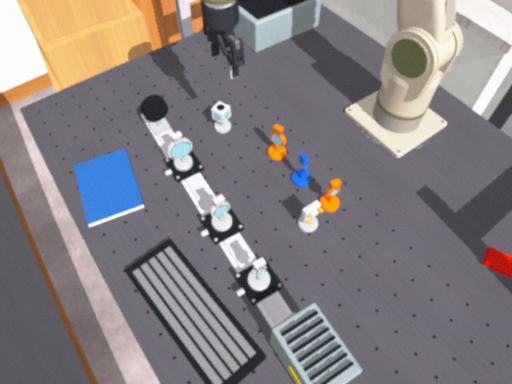

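View pics/topE.png

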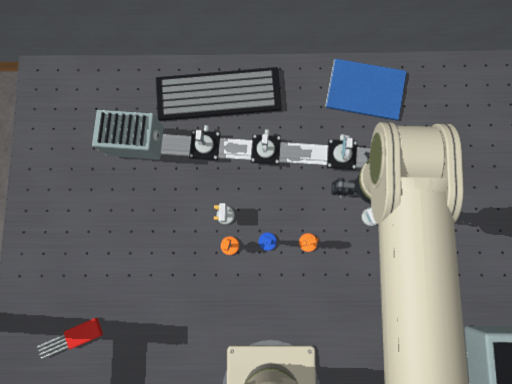

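```bash
python3 -c "
from bench import *
print(close_job())"
```

```text
the job is handed in; nothing more can be done
None
```

The job is done and handed in at about 29 s on the robot's clock. The small lens is on the left carrier next to the laser, the medium one on the middle carrier and the large one on the right carrier next to the beam trap. They were placed in that order, each lowered until it just touched (vertical force about 4 to 7 N) and then released.

- **Centring:** in the wrist camera after each release, the foot was within about 0.8 mm of its carrier's centre. The overhead and scene cameras agreed to about 1–3 mm, which is about their calibration error.
- **Alignment:** the grip blocks of the medium and large lenses measured square to the rail within about 0.5°. The small lens was set down with the gripper lined up to the rail, but I checked its angle after release only by eye and in the two coarse cameras. There all three blocks read within about 6° of square, with only 50–95 pixels each.
- **Final pictures:** all three lenses stand upright on their carriers, and the gripper is clear of everything. The mirror mount and splitter cube were never touched and stand where they did by eye; in the overhead view the arm hides most of the splitter cube.
- **Disagreement:** the last wrist picture, taken from farther away, read positions 2–3 mm off. The carrier and the lens shifted together, so I put this down to hand-eye calibration rather than a misplaced lens.

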